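# Hang a receiver carrier on the equipment rail

## Task

Pick up the hooked receiver carrier that stands on the table, lift its hook over the rail's front lip, lower it gently into the channel behind, and find the gap in the channel floor where the hook drops fully home. Leave the carrier hanging there by itself, the carrier that already hangs on the rail and all other gear where they are, and never force the hook against the rail: feel your way.

Things in the scene. Friction and masses are not known exactly. Their poses are not given: they have to be found in the camera images.
- carrier: The carrier to hang, upright on the table, tongue roughly away from the robot: black box 28 x 50 x 78 mm (x, y, z), 0.2 to 0.4 kg, hook on top. Origin: centre of the box's underside; z up; x points from box to tongue. Steel bridge plate on the box: x -14 to +29, y -20 to +20, z 78 to 84 mm, tongue below its far end. Hung, the box is on the lip's robot side and leans up to 0.12 rad.
- fin (a point): Middle of the carrier's upright grey grip fin, to lift it by: 24 mm long in x, 12 mm thick in y, 45 mm high (carrier x +4 to +28, y -6 to +6, z 84 to 129 mm). Axes as the carrier's.
- tongue (a point): Middle of the lower edge of the carrier's steel tongue (carrier x 26.5, y 0, z 50 mm). The tongue is 5 mm thick in x (+24 to +29), 30 mm wide in y, and hangs 28 mm below the bridge; the slot between box and tongue, open below, is 10 mm wide in x (+14 to +24).
- rail: Aluminium equipment rail fixed to the table: U channel open at the top along its y, -210 to +210 mm, black end caps. Origin on the table under the channel's middle, z up, -x side faces the robot. Channel x -5 to +5 mm. Back wall x +5 to +10, top at z 139 mm. A carrier fully home has its origin at z 49, x -29 to -24 mm in this frame; on the plain channel floor at z 59 mm.
- lip (a point): Middle of the top edge of the rail's front (anti-jump) lip: rail x -7.5, y 0, z 125 mm. The lip spans rail x -10 to -5 mm over the whole length; its front face goes down to z 55 mm. The back wall stands 14 mm higher than the lip. Axes as the rail's.
- stretch (a point): Channel floor at rail x 0, y -50, z 109 mm: 16 mm below the lip's top. Seat: a gap 35 mm long in y in this floor, 10 mm deeper (z 99). Its middle lies anywhere within 50 mm either way along y of this point (rail y -100 to 0); it is not measured: feel for it, or see it from above. It stays put. Another gap at rail y +150 is taken by the neighbour.
- neighbour: A second carrier of the same shape that already hangs in the rail, at rail y +150 mm. Origin: centre of its box's underside. Leave it alone.
- tape: Black roll of tape lying flat, 96 mm across, 24 mm high; origin under its centre; leave alone.
- battery: Grey battery block 45 x 70 x 40 mm; origin under its centre; leave alone.
- cup: Brown paper cup, 84 mm across, 100 mm high; origin under its centre; leave alone.
- fittings: Black open tray of metal fittings, 170 x 130 x 35 mm; origin under its centre; leave alone.
- recorder: Grey flat recorder 120 x 70 x 30 mm; origin under its centre; leave alone.
- screwdriver: Screwdriver lying on the table; leave alone.
There are look-alikes about, which are no part of the job. What is shaped like the carrier but orange or purple is not meant.

How it is judged:
By the outcome, as a careful person would: the job done as asked, in the order asked, and still so for the second after the job is handed in, with the robot touching nothing.
It also fails if it takes over 70 s, if anything falls off the work surface, if the arm or the gripper's body presses on something with over 40 N, if the wrist force passes 120 N, or if a joint passes its speed limit or range.

## Robot

A 7-joint arm with a two-finger parallel gripper is mounted at the origin on the work surface. World frame = base frame: x ahead of the robot, y to its left, z up, the work surface at z = 0. Lengths are in m, angles in rad, forces in N, time in s.
With the tool pointing down it reaches from about 0.4 to 0.85 m from the base axis. Payload 10.4 kg.
Tool frame: the origin (TCP) lies between the finger pads; the fingertips stand 19 mm ahead of it and the grasp point (between the pads) is the TCP; z points along the fingers, x is the direction in which the jaws open and shut, and the axes are right-handed (so a half turn about z gives the same grasp; the last joint's range is limited). The gripper opens to 87 mm and grips with 3 to 60 N. Pads are 19 mm wide; open, the fingers measure 117 mm over their backs; the gripper's body (75 mm by 190 mm) begins 51 mm behind the grasp point.
Start: joints at [1.126, 0.332, -0.065, 1.46, 0.022, 1.35, -0.088], TCP at [0.256, -0.57, 0.242] pointing down, gripper open.
Joint ranges: [-2.6, 2.6], [-0.5, 2.12], [-1.47, 1.34], [0.16, 2.42], [-1.27, 4.41], [0.06, 2.06], [-2.6, 2.6]. Speed limits (rad/s): [2.22, 2.22, 2.79, 2.79, 3.14, 3.14, 3.14].

## Interface

Orientations are given as a unit quaternion [x, y, z, w].
In Python, from bench import * gives the robot as it stands.
- The arm moves only by the tool step_arm, never from a script. Its argument "commands" is a list of rows, each a list of 6 numbers: the shift along the tool's x, y, z in m, then the turn, a rotation vector about the tool's x, y, z in rad. In form: [[tx, ty, tz, rx, ry, rz], ...]. A call has 1 to 12 rows; each row shifts and turns the commanded pose from where the row before left it, along the tool's axes as they then stand; what a row does not reach is not made up. A row lasts 1/10 s, in which the tool goes at most 50 mm and 8.59 degrees, less where a joint would pass 70% of its speed; a pose out of reach is approached as far as the arm can. A call with a gripper value outside its range is refused whole. "gripper" is the opening, from 0 (shut) to 1 (fully open), set as the call begins (left out, the last holds). The fingers move at their own pace and stop on an object; "grip_force" is the grip in N (left out, the last holds). Time passes only in rows, so rows that do not move let the fingers close. It gives the time, the measured TCP pose, the force and the opening at its end, in the units of the state.
- read_state(): the state, without advancing time (a new reading comes with each control period).
- camera(name): name is "side" or "top" or "wrist"; returns the picture (400x640x3 uint8, red, green, blue); there is no depth.
- get_calibration(name): a dict with "fx", "fy", "cx", "cy" (pixels), "k1" (the pictures are not rectified: a ray, as slopes to the right and down, at radius r is drawn at 1 + k1 r^2 times it, then the intrinsics apply), "R" (3x3) and "t" (3): a world point X has camera coordinates R X + t. Camera axes: x right, y down, z forward; pixel columns grow to the right and rows downward; lengths in m; the calibration is good to about 2 mm. A picture is of the moment at which its call begins: read the wrist's pose just before it. get_calibration takes no time and is no camera call; for the wrist camera it gives the pose at the moment of the call.
- close_job(): hands the job in, once; it reports no verdict.
The state is a dict: "time": time; "joint_positions": joint angles; "joint_vel": joint speeds; "joint_torque": joint torques, N m; "ee_pos": TCP position; "eef_rot": TCP orientation; "ft_force": force on the tool from outside, world axes, zero at the start; "torque": the same for the moment, N m; "width": finger opening in m.
Only numpy, scipy, OpenCV 4.12 (cv2) and the standard library are available. Lean on these libraries where they do the work, as an engineer would, in place of code of your own. Each camera call takes 0.05 s, during which the arm holds its last target. There are 200 camera calls.

## Working session

There is one attempt and no reset: what is moved stays moved. The work goes in short steps, Python scripts to look and compute and a tool call to move; the robot and the scene stay as the last step left them, time stands still between calls to the robot, and variables do not carry over. Pictures are saved under pics/ and viewed, on a budget of 10 in all, crops included, one or two more only if the job needs it, and the job is handed in when it is done.

Besides the shell and the picture viewer there is one more tool, called as name(argument=value, ...), one argument or row to a line, values as JSON. step_arm: Moves the arm, as the interface text tells. Its arguments: {"type":"object","properties":{"commands":{"type":"array","items":{"type":"array","items":{"type":"number"}}},"gripper":{"type":"number"},"grip_force":{"type":"number"}},"required":["commands"]}

```bash
ls; mkdir -p pics; python3 - <<'E'
from bench import *
import cv2,numpy as np
s=read_state();print(s)
for n in ("side","top"):
    im=camera(n);cv2.imwrite(f"pics/{n}0.png",im[:,:,::-1]);c=get_calibration(n);print(n,c)
E
```

```text
pics
{'time': 0.0, 'joint_positions': array([ 1.12640553,  0.3328576 , -0.06470919,  1.46092652,  0.02159217,
        1.34985683, -0.08850741]), 'joint_vel': array([ 1.97316169e-04,  8.66206013e-04, -9.51985310e-04,  1.34666602e-05,
       -4.58573965e-04, -1.50507038e-03, -5.85718919e-04]), 'joint_torque': array([-4.02359456e-04, -6.23262191e+01,  2.40930822e-02, -3.89891982e+01,
       -6.13602321e-02,  3.98428214e-02,  1.77697561e-04]), 'ee_pos': array([ 0.25573678, -0.56991041,  0.2407699 ]), 'eef_rot': array([ 8.39467915e-01, -5.43408834e-01, -5.81239191e-04, -3.46288441e-04]), 'ft_force': array([ 0.72018706, -0.89274438,  0.30790428]), 'torque': array([ 0.04664724, -0.0522573 , -0.00023009]), 'width': 0.08726754518157727}
side {'fx': 399.648965571245, 'fy': 399.648965571245, 'cx': 324.84215352482585, 'cy': 198.34279484664756, 'k1': -0.0742168622426425, 'R': array([[-0.88703855, -0.46167447,  0.00439212],
       [-0.30045558,  0.57000526, -0.76473554],
       [ 0.35055535, -0.67966954, -0.64432931]]), 't': array([0.3997953 , 0.22227612, 1.19429802])}
top {'fx': 464.4819223669312, 'fy': 464.4819223669312, 'cx': 321.41086212851394, 'cy': 195.889299043714, 'k1': -0.07644146577070512, 'R': array([[ 0.02757305, -0.99914969,  0.0306534 ],
       [-0.99765471, -0.02942775, -0.0617988 ],
       [ 0.06264831, -0.02887753, -0.9976178 ]]), 't': array([-0.0583154 ,  0.45985972,  1.28321698])}
```

View pics/side0.png

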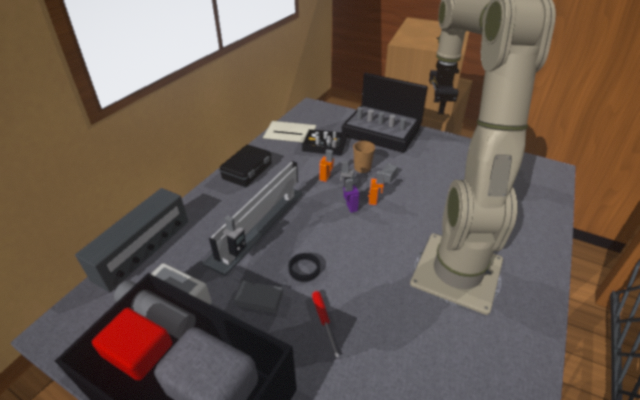

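View pics/top0.png

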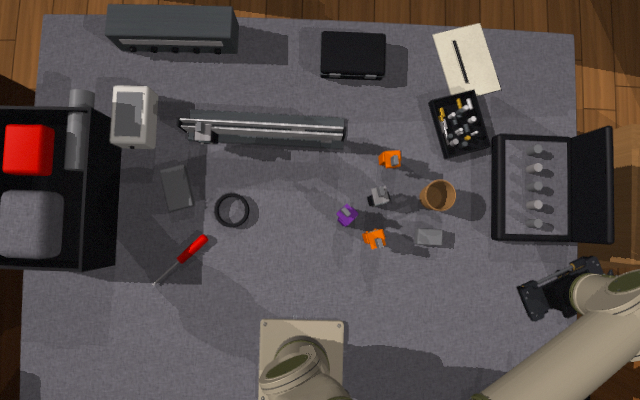

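Side: the neighbour is at (235,240), rail from (215,240) to (297,170). Candidates in the top view are orange (390,158), orange (375,238), purple (347,214), the grey/black one (379,196), and the neighbour on the rail (202,130). I choose (379,196) and check it with close crops.

```bash
python3 - <<'E'
import cv2,numpy as np
t=cv2.imread('pics/top0.png');s=cv2.imread('pics/side0.png')
a=cv2.resize(t[170:230,335:415],(800,600),interpolation=cv2.INTER_CUBIC)[:,:]
b=cv2.resize(t[105:155,170:360],(800,210),interpolation=cv2.INTER_CUBIC)
c=cv2.resize(s[140:215,310:410],(400,300),interpolation=cv2.INTER_CUBIC)
a=cv2.resize(a,(400,300))
cv2.imwrite('pics/crop1.png',np.vstack([np.hstack([a,c]),b]))
E
```

```text
(no output)
```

View pics/crop1.png

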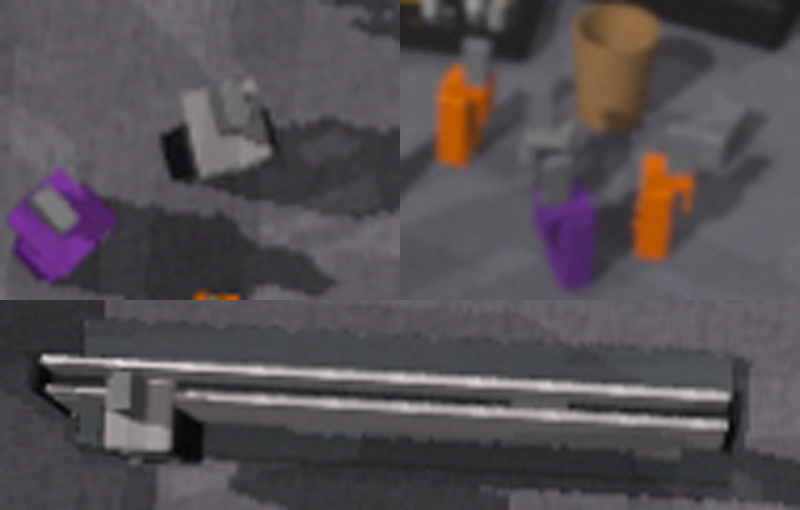

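The crop confirms it: black box, steel plate, grey fin at (379,196). A lighter patch about 35 mm long in the channel near full-image (298,201)/crop (540,405) may be the gap. Next I cast the rough positions.

```bash
cat > h.py <<'E'
from bench import *
import cv2,numpy as np
from scipy.spatial.transform import Rotation as Rn
def ray(c,px):
    K=np.array([[c['fx'],0,c['cx']],[0,c['fy'],c['cy']],[0,0,1.]])
    p=cv2.undistortPoints(np.float64(px).reshape(-1,1,2),K,np.array([c['k1'],0,0,0]))[:,0]
    R,t=np.array(c['R']),np.array(c['t'])
    return -R.T@t, np.c_[p,np.ones(len(p))]@R
def cast(c,px,z):
    o,d=ray(c,px); return o+d*((z-o[2])/d[:,2])[:,None]
def proj(c,X):
    R,t=np.array(c['R']),np.array(c['t']);p=(np.atleast_2d(X)@R.T+t);p=p[:,:2]/p[:,2:]
    p=p*(1+c['k1']*(p**2).sum(1))[:,None]
    return p*[c['fx'],c['fy']]+[c['cx'],c['cy']]
E
python3 - <<'E'
from h import *
np.set_printoptions(precision=4,suppress=True)
c=get_calibration('top')
a=lambda P:np.array(P)/5+[335,170]
b=lambda P:np.array(P)/[800/190,4.2]+[170,105]
print('plate',cast(c,a([(180,92),(195,180),(272,155)]),.084))
print('fin top',cast(c,a([(212,85),(250,78),(258,118),(222,135)]),.129))
print('back',cast(c,b([(42,357),(728,397)]),.139))
print('lip',cast(c,b([(48,388),(728,425)]),.125))
print('gap',cast(c,b([(510,403),(570,407)]),.109))
print('neigh fin',cast(c,b([(160,380)]),.178))
w=get_calibration('wrist');R=np.array(w['R']);print(R,-R.T@w['t'],w['fx'],w['cx'],w['cy'])
s=read_state();T=Rn.from_quat(s['eef_rot']).as_matrix();print(T);print(T.T@(-R.T@w['t']-s['ee_pos']), R@T)
E
```

```text
plate [[ 0.4809 -0.1746  0.084 ]
 [ 0.4342 -0.1835  0.084 ]
 [ 0.4487 -0.2245  0.084 ]]
fin top [[ 0.4813 -0.1849  0.129 ]
 [ 0.4855 -0.2044  0.129 ]
 [ 0.465  -0.2089  0.129 ]
 [ 0.4557 -0.1905  0.129 ]]
back [[ 0.4579  0.3159  0.139 ]
 [ 0.4459 -0.0962  0.139 ]]
lip [[ 0.4401  0.3152  0.125 ]
 [ 0.4297 -0.0977  0.125 ]]
gap [[ 0.44    0.0355  0.109 ]
 [ 0.4386 -0.0014  0.109 ]]
neigh fin [[0.444  0.2359 0.178 ]]
[[ 0.4091 -0.9125 -0.0008]
 [-0.8762 -0.3931  0.279 ]
 [-0.2548 -0.1134 -0.9603]] [ 0.3257 -0.5392  0.3854] 292.835902818268 315.84620142207814 196.86999701498468
[[ 0.4094 -0.9124 -0.0005]
 [-0.9124 -0.4094  0.001 ]
 [-0.0012  0.0001 -1.    ]]
[ 0.0004 -0.0764 -0.1445] [[ 1.      0.0003 -0.0004]
 [-0.0004  0.9603 -0.2789]
 [ 0.0003  0.2789  0.9603]]
```

The top-view gap candidate comes out near rail y −92 mm, and the carrier near (0.453,−0.199) with yaw about 0.27. I'm moving to hover over the carrier.

step_arm(
  commands=[
    [-0.0231, -0.0315, 0, 0, 0, 0],
    [-0.0231, -0.0315, 0, 0, 0, 0],
    [-0.0231, -0.0315, 0, 0, 0, 0],
    [-0.0231, -0.0315, 0, 0, 0, 0],
    [-0.0231, -0.0315, 0, 0, 0, 0],
    [-0.0231, -0.0315, 0, 0, 0, 0],
    [-0.0231, -0.0315, 0, 0, 0, 0],
    [-0.0231, -0.0315, 0, 0, 0, 0],
    [-0.0231, -0.0315, 0, 0, 0, 0],
    [-0.0231, -0.0315, 0, 0, 0, 0],
    [-0.0231, -0.0315, 0, 0, 0, 0.14],
    [0, 0, 0, 0, 0, 0],
  ],
  gripper=0.5,
)

```text
time: 1.3
ee_pos: [0.4702, -0.1912, 0.2415]
eef_rot: [0.8, -0.6, -0.0, -0.001]
ft_force: [-0.7, -0.5, 0.3]
width: 0.0435
```

```bash
cat > snap.py <<'E'
import sys,pickle
from h import *
n=sys.argv[1];s=read_state();c=get_calibration('wrist');im=camera('wrist')
cv2.imwrite(f'pics/{n}.png',im[:,:,::-1]);pickle.dump((s,c),open(f'pics/{n}.pkl','wb'));print(s['time'],s['ee_pos'],s['eef_rot'],s['width'],s['joint_positions'].round(2))
E
python3 snap.py w1
```

```text
1.3 [ 0.47017005 -0.19121207  0.24151871] [ 7.99728350e-01 -6.00361276e-01 -1.74079444e-04 -9.34945381e-04] 0.04345508030242726 [ 0.67  0.1  -0.39  1.75  0.04  1.3  -1.02]
```

View pics/w1.png

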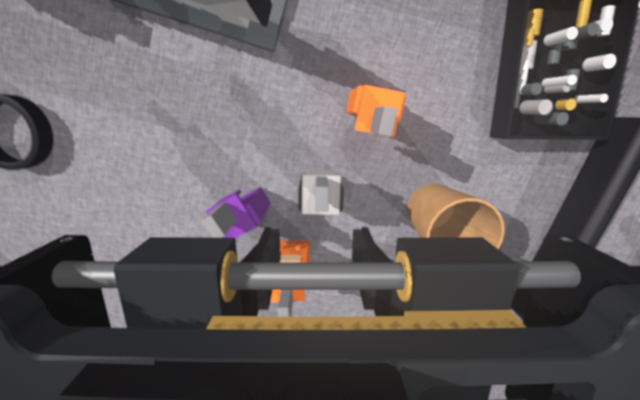

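Wrist view: the carrier plate spans about (302–341, 175–214) with the fin at (321,193), nearly aligned with the tool. Purple is at (238,212), orange at (378,108) and (292,265), cup at (455,215). I measure the plate and fin outlines.

```bash
python3 - <<'E'
from h import *
import pickle
np.set_printoptions(precision=4,suppress=True)
s,c=pickle.load(open('pics/w1.pkl','rb'));im=cv2.imread('pics/w1.png')
g=cv2.cvtColor(im,cv2.COLOR_BGR2GRAY)
x0,y0=290,165
m=(g[165:225,290:352]>150).astype(np.uint8)
cs,_=cv2.findContours(m,cv2.RETR_EXTERNAL,cv2.CHAIN_APPROX_NONE);k=max(cs,key=cv2.contourArea)
r=cv2.minAreaRect(k);B=cv2.boxPoints(r)+[x0,y0];print(r,B);P=cast(c,B,.084);print(P,P.mean(0))
e=[P[(i+1)%4]-P[i] for i in range(4)];print([(np.linalg.norm(v),np.degrees(np.arctan2(v[1],v[0]))) for v in e])
cv2.imwrite('pics/c2.png',np.hstack([cv2.resize(im[165:225,290:352],None,fx=6,fy=6,interpolation=cv2.INTER_CUBIC),cv2.cvtColor(cv2.resize(m*255,None,fx=6,fy=6),cv2.COLOR_GRAY2BGR)]))
E
```

```text
((36.5, 31.5), (49.0, 55.0), 0.0) [[302. 224.]
 [302. 169.]
 [351. 169.]
 [351. 224.]]
[[ 0.4255 -0.1886  0.084 ]
 [ 0.4848 -0.1722  0.084 ]
 [ 0.4991 -0.2214  0.084 ]
 [ 0.4406 -0.2405  0.084 ]] [ 0.4625 -0.2057  0.084 ]
[(np.float64(0.06151534479781839), np.float64(15.442399238583818)), (np.float64(0.051243037220953414), np.float64(-73.78067739009713)), (np.float64(0.061556086956635295), np.float64(-161.89585640660874)), (np.float64(0.054101757639849396), np.float64(106.20545614936204))]
```

View pics/c2.png

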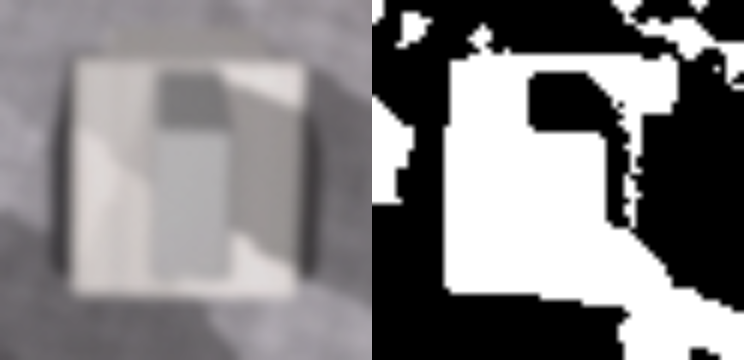

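The plate outline in the crop is (75,60)-(303,60)-(302,296)-(70,294), and the fin top is (158..228,130)-(152..228,278). I cast these.

```bash
python3 - <<'E'
from h import *
import pickle
np.set_printoptions(precision=4,suppress=True)
s,c=pickle.load(open('pics/w1.pkl','rb'))
a=lambda P:np.array(P)/6+[290,165]-.4
P=cast(c,a([(75,60),(303,60),(302,296),(70,294)]),.084);F=cast(c,a([(158,130),(228,130),(228,278),(152,278)]),.129)
print(P,F)
x=(P[0]+P[1]-P[2]-P[3])/2;y=(P[0]+P[3]-P[1]-P[2])/2
print('plate',P.mean(0),np.linalg.norm(x),np.linalg.norm(y),np.arctan2(x[1],x[0]),np.arctan2(-y[0],y[1]))
x=(F[0]+F[1]-F[2]-F[3])/2;print('fin',F.mean(0),np.linalg.norm(x),np.arctan2(x[1],x[0]))
T=Rn.from_quat(s['eef_rot']).as_matrix();u=T[:,0];print('toolx',np.arctan2(u[1],u[0])+np.pi/2)
yaw=np.arctan2(-y[0],y[1]);fin=P.mean(0)+8.5e-3*np.array([np.cos(yaw),np.sin(yaw),0]);print('fin from plate',fin)
print('tool delta',T.T@(np.r_[(fin+F.mean(0))[:2]/2,.112]-s['ee_pos']))
E
```

```text
[[ 0.479  -0.1739  0.084 ]
 [ 0.4902 -0.2123  0.084 ]
 [ 0.4484 -0.2253  0.084 ]
 [ 0.437  -0.1846  0.084 ]] [[ 0.4818 -0.1883  0.129 ]
 [ 0.4847 -0.1984  0.129 ]
 [ 0.4622 -0.2052  0.129 ]
 [ 0.4589 -0.194   0.129 ]]
plate [ 0.4636 -0.199   0.084 ] 0.04358258322833877 0.04109374878478227 0.27516735999044634 0.2782737778811855
fin [ 0.4719 -0.1965  0.129 ] 0.023555416428015192 0.2685934269306859
toolx 0.28289098737517415
fin from plate [ 0.4718 -0.1967  0.084 ]
tool delta [0.0058 0.     0.1295]
```

Both estimates agree on the fin at (0.4718, −0.1966), and yaw matches within 0.01. Descending.

step_arm(
  commands=[
    [0.0058, 0, 0, 0, 0, -0.007],
    [0, 0, 0.025, 0, 0, 0],
    [0, 0, 0.025, 0, 0, 0],
    [0, 0, 0.025, 0, 0, 0],
    [0, 0, 0.02, 0, 0, 0],
    [0, 0, 0.015, 0, 0, 0],
    [0, 0, 0.01, 0, 0, 0],
    [0, 0, 0.0095, 0, 0, 0],
    [0, 0, 0, 0, 0, 0],
    [0, 0, 0, 0, 0, 0],
  ],
)

```text
time: 2.35
ee_pos: [0.4697, -0.2027, 0.1124]
eef_rot: [0.802, -0.598, 0.0, 0.0]
ft_force: [0.0, 0.3, 0.0]
width: 0.0434
```

step_arm(
  commands=[
    [0, 0, 0, 0, 0, 0],
    [0, 0, 0, 0, 0, 0],
    [0, 0, 0, 0, 0, 0],
    [0, 0, 0, 0, 0, 0],
    [0, 0, 0, 0, 0, 0],
    [0, 0, 0, 0, 0, 0],
  ],
  gripper=0,
  grip_force=30,
)

```text
time: 2.95
ee_pos: [0.4693, -0.2023, 0.1119]
eef_rot: [0.802, -0.598, -0.0, 0.0]
ft_force: [0.1, -1.0, -2.9]
width: 0.0118
```

step_arm(
  commands=[
    [0, 0, -0.005, 0, 0, 0],
    [0, 0, -0.015, 0, 0, 0],
    [0, 0, -0.025, 0, 0, 0],
    [0, 0, -0.03, 0, 0, 0],
    [0, 0, -0.03, 0, 0, 0],
    [0, 0, -0.03, 0, 0, 0],
    [0, 0, -0.025, 0, 0, 0],
    [0, 0, -0.01, 0, 0, 0.1],
    [0, 0, 0, 0, 0, 0.1],
    [0, 0, 0, 0, 0, 0.1],
    [0, 0, 0, 0, 0, 0],
    [0, 0, 0, 0, 0, 0],
  ],
)

```text
time: 4.15
ee_pos: [0.4694, -0.2022, 0.2821]
eef_rot: [-0.704, 0.71, 0.0, -0.0]
ft_force: [0.7, 0.7, -3.0]
width: 0.0121
```

step_arm(
  commands=[
    [-0.015, 0.01, 0, 0, 0, 0.018],
    [-0.02, 0.01, 0, 0, 0, 0],
    [-0.025, 0.015, 0, 0, 0, 0],
    [-0.025, 0.015, 0, 0, 0, 0],
    [-0.015, 0.01, 0, 0, 0, 0],
    [0, 0, 0, 0, 0, 0],
    [0, 0, 0, 0, 0, 0],
    [0, 0, 0, 0, 0, 0],
  ],
)

```text
time: 4.95
ee_pos: [0.4123, -0.1016, 0.282]
eef_rot: [-0.697, 0.717, -0.0, 0.0]
ft_force: [-0.2, -0.7, -2.1]
width: 0.0117
```

```bash
python3 snap.py w2
```

```text
4.95 [ 0.41234445 -0.10156363  0.28204531] [-6.96978523e-01  7.17091998e-01 -6.73941654e-05  1.39419501e-05] 0.011721172119641786 [ 0.61 -0.12 -0.44  1.86 -0.05  1.39 -1.41]
```

View pics/w2.png

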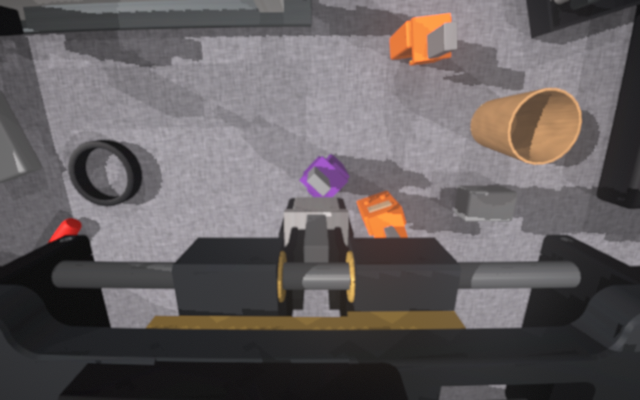

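The rail appears in the top-left (rows 0–30), farther off than I computed. I had forgotten the 300-row offset of the stacked crop, so I recompute the rail.

```bash
python3 - <<'E'
from h import *
np.set_printoptions(precision=4,suppress=True)
c=get_calibration('top')
b=lambda P:(np.array(P)-[0,300])/[800/190,4.2]+[170,105]
print('back',cast(c,b([(42,357),(728,397)]),.139))
print('lip',cast(c,b([(48,388),(728,425)]),.125))
print('gap',cast(c,b([(510,403),(570,407)]),.109))
E
```

```text
back [[ 0.6407  0.3252  0.139 ]
 [ 0.6289 -0.0918  0.139 ]]
lip [[ 0.6246  0.3244  0.125 ]
 [ 0.6144 -0.0932  0.125 ]]
gap [[0.627  0.0416 0.109 ]
 [0.6256 0.0042 0.109 ]]
```

Rail origin is about (0.627, 0.116), yaw −0.026, gap candidate at world y 0.023. I move so the wrist camera looks straight down into the channel there.

step_arm(
  commands=[
    [-0.011, -0.01, 0, 0, 0, 0],
    [-0.02, -0.02, 0, 0, 0, 0],
    [-0.03, -0.03, 0, 0, 0, 0],
    [-0.03, -0.03, 0, 0, 0, 0],
    [-0.02, -0.025, 0, 0, 0, 0],
    [-0.015, -0.015, 0, 0, 0, 0],
    [0, 0, 0, 0, 0, 0],
    [0, 0, 0, 0, 0, 0],
    [0, 0, 0, 0, 0, 0],
  ],
)

```text
time: 5.9
ee_pos: [0.5454, 0.0203, 0.2818]
eef_rot: [-0.696, 0.718, 0.0, -0.0]
ft_force: [-0.0, 0.5, -2.3]
width: 0.0116
```

```bash
python3 snap.py w3
```

```text
5.9 [0.54540572 0.02025974 0.28181155] [-6.96497541e-01  7.17559093e-01  4.49325355e-05 -3.49138921e-04] 0.011557535945760417 [ 0.41  0.19 -0.61  1.58  0.11  1.4  -1.8 ]
```

View pics/w3.png

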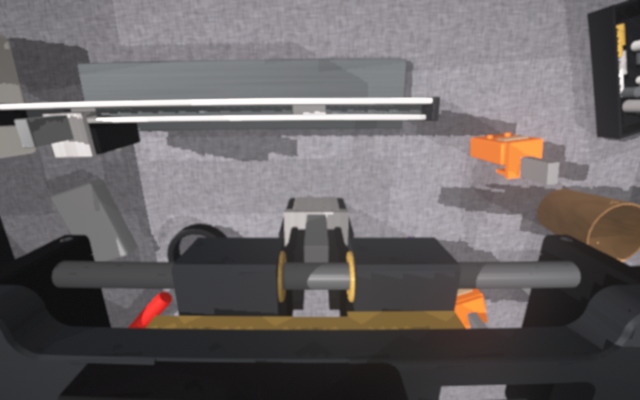

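The channel is visible between the bright back wall (row ~102) and lip (row ~118), with the lighter gap patch at columns ~292–327, row 109. The held carrier plate is at (285–350, 198–240). I extract the lines and edges.

```bash
python3 - <<'E'
from h import *
import pickle
np.set_printoptions(precision=4,suppress=True)
s,c=pickle.load(open('pics/w3.pkl','rb'));im=cv2.imread('pics/w3.png');g=cv2.cvtColor(im,cv2.COLOR_BGR2GRAY).astype(float)
print(g[98:124,310].astype(int),g[98:124,250].astype(int))
def line(lo,hi):
    xs=np.arange(160,420,4);pts=[]
    for x in xs:
        col=g[lo:hi,x];w=np.clip(col-190,0,None)
        if w.sum()>20: pts.append((x,lo+(w*np.arange(hi-lo)).sum()/w.sum()))
    return np.array(pts)
for n,lo,hi,z in(('back',95,107,.139),('lip',112,124,.125)):
    p=line(lo,hi);W=cast(c,p,z);k=np.polyfit(W[:,1],W[:,0],1);r=W[:,0]-np.polyval(k,W[:,1]);k=np.polyfit(W[abs(r)<.001][:,1],W[abs(r)<.001][:,0],1);print(n,len(p),k,np.polyval(k,.0229),r.std())
pr=g[107:112,270:350].mean(0);print(pr.astype(int))
d=np.gradient(cv2.GaussianBlur(pr[None],(0,0),1)[0]);e=[270+d[10:35].argmax()+10,270+35+d[35:].argmin()];print(e)
print(cast(c,[(e[0],109.5),(e[1],109.5)],.109),cast(c,[(e[0],109.5),(e[1],109.5)],.099))
print('rail ends',cast(c,[(433,101),(425,117)],.132))
cv2.imwrite('pics/c3.png',np.vstack([cv2.resize(im[92:132,240:400],(800,200),interpolation=cv2.INTER_CUBIC),cv2.resize(im[190:255,260:380],(720,390),interpolation=cv2.INTER_CUBIC)[:, :].copy() if 0 else cv2.copyMakeBorder(cv2.resize(im[190:250,270:365],(570,360),interpolation=cv2.INTER_CUBIC),0,0,0,230,cv2.BORDER_CONSTANT)]))
E
```

```text
[232 255 255 254 250 226 168 147 150 153 152 153 152 155 173 204 228 243
 251 252 248 215 142  99  92  92] [213 255 255 255 255 243 185 118  84  75  73  76  88 102 108 113 147 226
 254 255 253 240 184 120  93  92]
back 65 [0.0248 0.6321] 0.6326975321597005 0.00010255437720282007
lip 65 [0.0254 0.6171] 0.6177308706268204 0.00023008908715762367
[ 86  86  87  86  83  80  80  80  80  81  81  84  88  92  92  90  88  87
  87  86  85  91 112 136 148 151 151 151 151 151 152 151 152 154 155 155
 155 155 155 154 153 152 153 155 160 165 167 166 165 161 158 156 156 156
 149 128 106  96  94  94  91  89  90  90  90  89  89  89  88  88  88  86
  83  82  82  82  85  91  95  97]
[np.int64(292), np.int64(325)]
[[0.6253 0.042  0.109 ]
 [0.6242 0.0077 0.109 ]] [[0.6254 0.0428 0.099 ]
 [0.6243 0.0074 0.099 ]]
rail ends [[ 0.6292 -0.0959  0.132 ]
 [ 0.6144 -0.0891  0.132 ]]
```

View pics/c3.png

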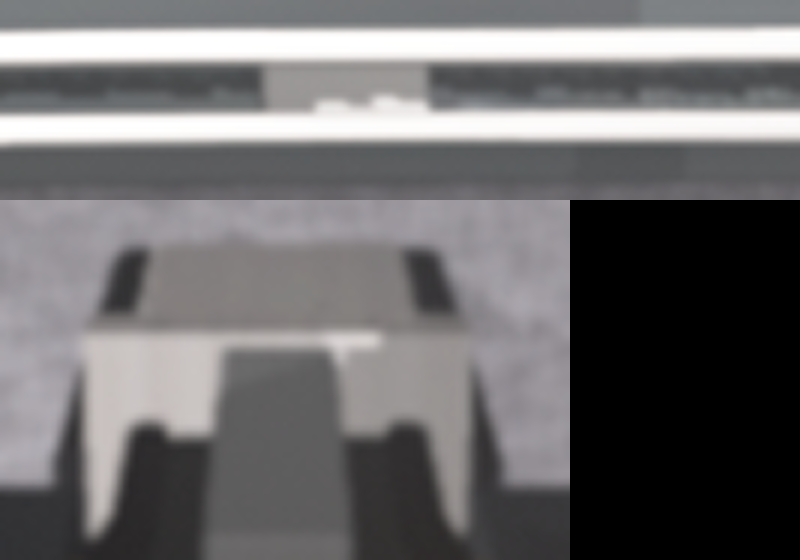

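The gap floor is clearly distinct at columns 292–325, world y 0.042 to 0.0077 (centre 0.025, length 35 mm). Carrier plate edge in this crop is (85,330)–(470,330), tongue lower edge (150,250)–(405,250). I compute the carrier's pose in the hand and the shift needed.

```bash
python3 - <<'E'
from h import *
import pickle
np.set_printoptions(precision=4,suppress=True)
s,c=pickle.load(open('pics/w3.pkl','rb'))
a=lambda P:(np.array(P)-[0,200])/6+[270,190]-.4
E=cast(c,a([(85,330),(470,330)]),.170+.084);T=cast(c,a([(150,248),(405,248)]),.170+.05)
for n,P in(('plate',E),('tongue',T)):
    d=P[0]-P[1];print(n,P,np.linalg.norm(d),'yaw',np.arctan2(-d[0],d[1]),'mid-tcp',P.mean(0)-s['ee_pos'])
R=Rn.from_quat(s['eef_rot']).as_matrix();print(R)
m=(E.mean(0)+T.mean(0))/2;yaw=-.025
tong=m-2.5e-3*np.array([np.cos(yaw),np.sin(yaw),0]);print('tongue centre xy',tong)
goal=np.array([.6252,.025,0]);D=goal-tong;D[2]=0;print('world',D,'tool',R.T@D)
E
```

```text
plate [[ 0.5633  0.0391  0.254 ]
 [ 0.562  -0.0008  0.254 ]] 0.0399099670390948 yaw -0.030350087985874245 mid-tcp [ 0.0172 -0.0011 -0.0278]
tongue [[0.562  0.0348 0.22  ]
 [0.5611 0.0036 0.22  ]] 0.03121047782959811 yaw -0.030321151245116414 mid-tcp [ 0.0161 -0.0011 -0.0618]
[[-0.0298 -0.9996 -0.0006]
 [-0.9996  0.0298 -0.0004]
 [ 0.0004  0.0006 -1.    ]]
tongue centre xy [0.5596 0.0192 0.237 ]
world [0.0656 0.0058 0.    ] tool [-0.0077 -0.0654 -0.    ]
```

step_arm(
  commands=[
    [-0.0077, -0.0054, 0, 0, 0, -0.005],
    [0, -0.02, 0, 0, 0, 0],
    [0, -0.02, 0, 0, 0, 0],
    [0, -0.012, 0, 0, 0, 0],
    [0, -0.008, 0, 0, 0, 0],
    [0, 0, 0.02, 0, 0, 0],
    [0, 0, 0.02, 0, 0, 0],
    [0, 0, 0.02, 0, 0, 0],
    [0, 0, 0.008, 0, 0, 0],
    [0, 0, 0, 0, 0, 0],
    [0, 0, 0, 0, 0, 0],
    [0, 0, 0, 0, 0, 0],
  ],
)

```text
time: 7.15
ee_pos: [0.6117, 0.0277, 0.2153]
eef_rot: [-0.699, 0.715, -0.001, 0.001]
ft_force: [-0.1, 1.0, -2.4]
width: 0.0118
```

```bash
python3 snap.py w4; python3 - <<'E'
from h import *
import pickle
np.set_printoptions(precision=4,suppress=True)
s,c=pickle.load(open('pics/w4.pkl','rb'));im=cv2.imread('pics/w4.png')
print('force',s['ft_force'])
cv2.imwrite('pics/c4.png',cv2.resize(im[150:260,230:410],(792,484),interpolation=cv2.INTER_CUBIC))
E
```

```text
7.15 [0.61173532 0.02771326 0.21534623] [-6.98736916e-01  7.15378217e-01 -6.07101887e-04  6.00642408e-04] 0.011849251299479786 [ 0.34  0.38 -0.59  1.51  0.21  1.32 -1.86]
force [-0.091   1.022  -2.4223]
```

View pics/c4.png

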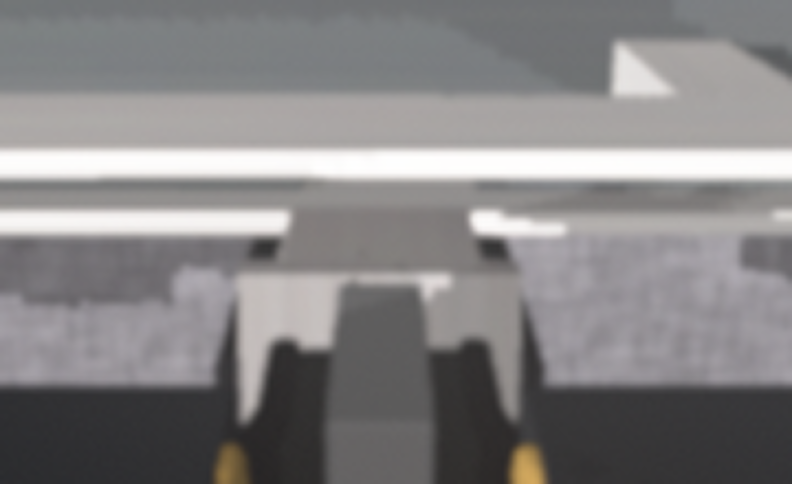

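The tongue (crop columns 288–472) sits over the channel, about 2 mm to the left of the gap patch (310–475). That agrees with the pose numbers, so I correct it and lower to just above the lip height.

step_arm(
  commands=[
    [0.0018, 0.0007, 0, 0, 0, 0],
    [0, 0, 0.008, 0, 0, 0],
    [0, 0, 0.008, 0, 0, 0],
    [0, 0, 0.006, 0, 0, 0],
    [0, 0, 0.003, 0, 0, 0],
    [0, 0, 0, 0, 0, 0],
    [0, 0, 0, 0, 0, 0],
    [0, 0, 0, 0, 0, 0],
  ],
)

```text
time: 8.0
ee_pos: [0.6107, 0.0259, 0.1894]
eef_rot: [-0.699, 0.715, -0.0, 0.0]
ft_force: [0.3, 0.2, -3.0]
width: 0.0119
```

```bash
python3 -c "
from h import *
for i in range(2):
  s=read_state();print(s['ee_pos'],s['ft_force'],s['eef_rot'])"
```

```text
[0.61071581 0.02586479 0.18937714] [ 0.34607928  0.16681247 -3.04978441] [-6.98782461e-01  7.15334178e-01 -2.18166929e-04  1.95746213e-04]
[0.61071581 0.02586479 0.18937714] [ 0.34607928  0.16681247 -3.04978441] [-6.98782461e-01  7.15334178e-01 -2.18166929e-04  1.95746213e-04]
```

Tongue is about 2 mm above lip height and nothing touches. I lower slowly into the channel, watching the force.

step_arm(
  commands=[
    [0, 0, 0.002, 0, 0, 0],
    [0, 0, 0.002, 0, 0, 0],
    [0, 0, 0.002, 0, 0, 0],
    [0, 0, 0.002, 0, 0, 0],
    [0, 0, 0, 0, 0, 0],
  ],
)

```text
time: 8.5
ee_pos: [0.6103, 0.0258, 0.1806]
eef_rot: [-0.699, 0.715, 0.0, -0.0]
ft_force: [-0.4, 0.2, -2.9]
width: 0.0113
```

step_arm(
  commands=[
    [0, 0, 0.002, 0, 0, 0],
    [0, 0, 0.002, 0, 0, 0],
    [0, 0, 0.002, 0, 0, 0],
    [0, 0, 0.002, 0, 0, 0],
    [0, 0, 0, 0, 0, 0],
  ],
)

```text
time: 9.0
ee_pos: [0.6104, 0.0258, 0.1727]
eef_rot: [-0.699, 0.715, 0.0, -0.0]
ft_force: [-0.1, 0.0, -2.2]
width: 0.0121
```

step_arm(
  commands=[
    [0, 0, 0.001, 0, 0, 0],
    [0, 0, 0.001, 0, 0, 0],
    [0, 0, 0.001, 0, 0, 0],
    [0, 0, 0, 0, 0, 0],
  ],
)

```text
time: 9.4
ee_pos: [0.6104, 0.0258, 0.1699]
eef_rot: [-0.699, 0.715, 0.0, -0.0]
ft_force: [0.2, -0.1, -1.4]
width: 0.012
```

step_arm(
  commands=[
    [0, 0, 0.001, 0, 0, 0],
    [0, 0, 0.001, 0, 0, 0],
    [0, 0, 0, 0, 0, 0],
  ],
)

```text
time: 9.7
ee_pos: [0.6104, 0.0258, 0.1679]
eef_rot: [-0.699, 0.715, 0.0, -0.0]
ft_force: [-0.3, -0.7, -2.8]
width: 0.0118
```

It is 3 mm below the plain-floor level with no contact, so it is in the gap. Continuing down.

step_arm(
  commands=[
    [0, 0, 0.001, 0, 0, 0],
    [0, 0, 0.001, 0, 0, 0],
    [0, 0, 0.001, 0, 0, 0],
    [0, 0, 0.001, 0, 0, 0],
    [0, 0, 0, 0, 0, 0],
  ],
)

```text
time: 10.2
ee_pos: [0.6104, 0.0258, 0.1638]
eef_rot: [-0.699, 0.715, 0.0, -0.0]
ft_force: [0.3, -0.6, -2.5]
width: 0.012
```

step_arm(
  commands=[
    [0, 0, 0.001, 0, 0, 0],
    [0, 0, 0.0005, 0, 0, 0],
    [0, 0, 0.0005, 0, 0, 0],
    [0, 0, 0, 0, 0, 0],
    [0, 0, 0, 0, 0, 0],
  ],
)

```text
time: 10.7
ee_pos: [0.6105, 0.0258, 0.1621]
eef_rot: [-0.699, 0.715, -0.0, -0.0]
ft_force: [0.1, -0.4, -2.8]
width: 0.0114
```

step_arm(
  commands=[
    [0, 0, 0.0005, 0, 0, 0],
    [0, 0, 0.0005, 0, 0, 0],
    [0, 0, 0, 0, 0, 0],
  ],
)

```text
time: 11.0
ee_pos: [0.6105, 0.0258, 0.161]
eef_rot: [-0.699, 0.715, 0.0, -0.0]
ft_force: [0.1, -0.2, -1.8]
width: 0.0117
```

step_arm(
  commands=[
    [0, 0, 0.0005, 0, 0, 0],
    [0, 0, 0.0005, 0, 0, 0],
    [0, 0, 0, 0, 0, 0],
  ],
)

```text
time: 11.3
ee_pos: [0.6106, 0.0259, 0.1604]
eef_rot: [-0.699, 0.715, -0.0, 0.0]
ft_force: [-1.5, -0.3, 1.3]
width: 0.0118
```

Floor contact at TCP z 0.1605 (home predicted 0.161), weight taken up, at only a few newtons. Releasing.

step_arm(
  commands=[
    [0, 0, 0, 0, 0, 0],
    [0, 0, 0, 0, 0, 0],
    [0, 0, 0, 0, 0, 0],
    [0, 0, 0, 0, 0, 0],
    [0, 0, 0, 0, 0, 0],
  ],
  gripper=0.4,
)

```text
time: 11.8
ee_pos: [0.6105, 0.0258, 0.16]
eef_rot: [-0.699, 0.715, -0.0, -0.0]
ft_force: [0.7, 0.6, 0.1]
width: 0.0339
```

step_arm(
  commands=[
    [0, 0, -0.003, 0, 0, 0],
    [0, 0, -0.005, 0, 0, 0],
    [0, 0, -0.01, 0, 0, 0],
    [0, 0, -0.02, 0, 0, 0],
    [0, 0, -0.03, 0, 0, 0],
    [0, 0, -0.03, 0, 0, 0],
    [0, 0, -0.03, 0, 0, 0],
    [0, 0.01, 0, 0, 0, 0],
    [0, 0.03, 0, 0, 0, 0],
    [0, 0.03, 0, 0, 0, 0],
    [0, 0, 0, 0, 0, 0],
    [0, 0, 0, 0, 0, 0],
  ],
)

```text
time: 13.0
ee_pos: [0.5403, 0.0272, 0.2887]
eef_rot: [-0.699, 0.715, -0.001, 0.0]
ft_force: [-0.1, -0.4, 0.2]
width: 0.0346
```

```bash
python3 snap.py w5; python3 - <<'E'
from h import *
s=read_state();print(s['ft_force'])
im=camera('side')[:,:,::-1];t=camera('top')[:,:,::-1];w=cv2.imread('pics/w5.png')
cv2.imwrite('pics/side5.png',im)
a=cv2.resize(w[60:260,100:500],(800,300));b=cv2.resize(im[150:280,200:330],(300,300),interpolation=cv2.INTER_CUBIC);d=cv2.resize(t[100:160,170:360],(500,158),interpolation=cv2.INTER_CUBIC)
d=cv2.copyMakeBorder(d,0,142,0,0,cv2.BORDER_CONSTANT)
cv2.imwrite('pics/c5.png',np.vstack([a,np.hstack([b,d])]))
E
```

```text
13.0 [0.54029417 0.02723995 0.28868008] [-6.98663753e-01  7.15449720e-01 -8.07345987e-04  8.12478878e-05] 0.03463881457146351 [ 0.42  0.17 -0.62  1.59  0.1   1.41 -1.81]
[ 0.07060298  0.76348593 -0.5141966 ]
```

View pics/c5.png

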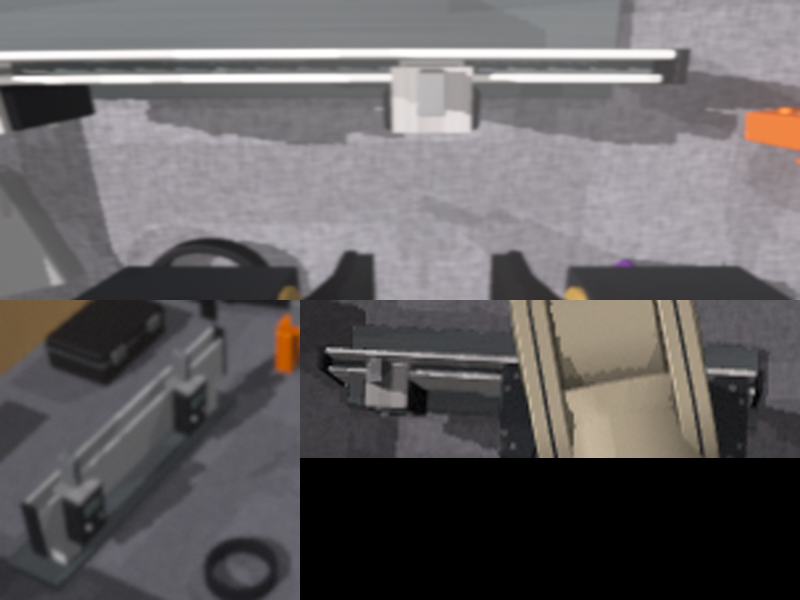

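Last check: the carrier hangs over the lip at crop (430,95), with the box on the robot side, upright and clear of the robot. The neighbour is still in place in the side view. Handing in.

```bash
python3 -c "
from bench import *
print(close_job())"
```

```text
the job is handed in; nothing more can be done
None
```

The carrier is hanging by itself in the gap on the rail, and I handed the job in at about 13 s of robot time.

- **What I did:** I gripped the black carrier by its fin, lifted it over the lip, and lowered it in small steps at the gap. The gap is near world y 0.025 m, about rail y −91 mm, and I found it in the top and wrist views.
- **Seating:** The hook went down freely past the plain-floor level. It touched only at a gripper height of 0.1605 m, against 0.161 m predicted for fully home. The contact force was about 4 N.
- **Last checks:** After release the wrist force was about zero. The pictures show the carrier hooked over the lip, looking upright and standing free of the robot. The neighbour and the tape looked unmoved. I did not look again at the cup, battery, tray, recorder or screwdriver, but nothing passed near them below 0.2 m.
- **What went wrong or disagreed:**
  - My first rail position was about 0.19 m off because of a crop-offset slip, which I caught in the wrist picture before getting near the rail.
  - The grasp was about 6 mm off the intended point because the arm was still settling. I measured the carrier in the hand and corrected for it.
  - The top and wrist views put the gap centre 2 mm apart, and I used the wrist value.
  - I did not measure the final hanging height separately by camera.

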